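Hold a gate hinge leaf in line with its jamb

ROBOT

A 7-joint arm with a two-finger parallel gripper is mounted at the origin on the work surface. World frame = base frame: x ahead of the robot, y to its left, z up, the work surface at z = 0. Lengths are in m, angles in degrees, forces in N, time in s.
With the tool pointing down it reaches from about 0.425 to 0.875 m from the base axis. Payload 4.7 kg.
Tool frame: the origin (TCP) lies midway between the tips of the shut fingers; the grasp point (between the pads) lies 19 mm behind it; z points along the fingers, y is the line along which they close (so a half turn about z gives the same grasp; the last joint's range is limited). The gripper opens to 87 mm and grips with 3 to 60 N. Pads are 19 mm wide; open, the fingers measure 117 mm over their backs; the gripper's body (75 mm by 190 mm) begins 51 mm behind the grasp point.
Start: joints at [77.756, 18.392, -4.016, 83.108, 1.295, 78.541, -3.26], TCP at [0.147, -0.633, 0.223] pointing down, gripper open.
Joint ranges: [-163.93, 163.93], [-17.29, 119.83], [-79.2, 71.16], [3.27, 140.29], [-89.18, 269.18], [5.43, 117.66], [-154.24, 154.24]. Speed limits (degrees/s): [147.25, 147.25, 180, 180, 180, 180, 180].

INTERFACE

Orientations are given as [roll, pitch, yaw] about the fixed x, y, z axes, in that order (R = Rz(yaw) Ry(pitch) Rx(roll)).
In Python, from cell import env gives the robot as it stands.
- The arm moves only by the tool step_arm, never from a script. Its argument "moves" is a list of rows, each an object with "dp": the shift along the tool's x, y, z in mm, a list of three; "dr": the turn, a rotation vector about the tool's x, y, z in rad, a list of three; "fingers": the closure, from 0 (fully open) to 1 (shut). In form: [{"dp": [dx, dy, dz], "dr": [ax, ay, az], "fingers": fingers}, ...]. A call has exactly 5 rows; each row shifts and turns the commanded pose from where the row before left it, along the tool's axes as they then stand; what a row does not reach is not made up. A row lasts 1/8 s, in which the tool goes at most 62.5 mm and 10.7 degrees, less where a joint would pass 70% of its speed; a pose out of reach is approached as far as the arm can. A call with a gripper value outside its range is refused whole. The fingers move at their own pace and stop on an object; "squeeze" is the grip in N (left out, the last holds). Time passes only in rows, so rows that do not move let the fingers close, or fill a call up. It gives the time, the measured TCP pose, the force, the opening and the grip force at its end, in the units of the state.
- env.get_obs(): the state, without advancing time (a new reading comes with each control period).
- env.read_camera(name): name is "scene" or "top"; returns the picture (400x640x3 uint8, red, green, blue); there is no depth.
- env.camera_model(name): a dict with "fx", "fy", "cx", "cy" (pixels), "R" (3x3) and "t" (3): a world point X has camera coordinates R X + t. Camera axes: x right, y down, z forward; pixel columns grow to the right and rows downward; lengths in m; the calibration is good to about 2 mm. A picture is of the moment at which its call begins. camera_model takes no time and is no camera call.
- env.sign_off(): hands the job in; it is judged then, once.
The state is a dict: "time_s": time; "qpos": joint angles; "joint_velocities": joint speeds; "effort": joint torques, N m; "tool_pos": TCP position; "tool_rot": TCP orientation; "force": force on the tool from outside, world axes, zero at the start; "wrist_torque": the same for the moment, N m; "grip_width": finger opening in m; "grasp_force": force on a finger pad.
Only numpy, scipy, OpenCV 4.12 (cv2) and the standard library are available. Lean on these libraries where they do the work, as an engineer would, in place of code of your own. Each camera call takes 0.05 s, during which the arm holds its last target. There are 200 camera calls.

TASK

First pull the brass hinge pin out by its red knob, all the way to its end stop, so that the gap between the two knuckles on the jamb is free. Then take the blue hinge leaf from its rack, lower its knuckle centrally into the gap with the leaf upright, and line its hole up with the holes of the two fixed knuckles so that the pin could be pushed straight through. Finish while still holding the leaf there in the gripper, still and not resting or leaning on the jamb; leave the yellow leaf and everything else on the bench where it is.

Things in the scene. Friction and masses are not known exactly. Their poses are not given: they have to be found in the camera images.
- jamb: grey jamb block fixed on the bench: 60 mm deep (x), 80 mm tall, from y = -75 to +180 mm of its frame. Origin on the bench below the middle of the gap between its two knuckles; z up, y along the hinge axis towards the red knob. Near its +y end a stop plate 20 mm wide, 114 mm above the bench, stands at y = 168 to 174 mm
- gap_centre (a point): point on the hinge axis midway between the jamb's two fixed steel knuckles, 106 mm above the bench, 26 mm above the block's top; axes as jamb. The knuckles (32 mm across, bore 17 mm, axis along y) cover y = -53.5 to -23.5 and 23.5 to 55.5 mm: the gap is 47 mm long
- pin (a joint): travel (m) of the brass hinge pin, 9 mm across, along the jamb's +y: 0 fully in (through both knuckles, across the gap), 0.072 at its end stop, tip inside the +y knuckle and the gap free. Starts at 0 to 0.02. Slides against about 3 N of friction, stays where left, does not turn
- knob (a point): centre of the pin's red grip block: 18 mm (jamb x) by 22 mm (jamb y) by 26 mm tall, on a stem above the pin, 30 mm above the hinge axis, at y = 80 mm of the jamb frame plus the pin's travel; axes as jamb. Its underside is 17 mm above the axis. Can be pinched across x from above
- leaf: blue hinge leaf, 0.4 to 0.65 kg: upright plate 10 mm thick (x), 64 mm wide (y), above one steel knuckle (barrel 32 mm across, 40 mm long along y, bore 17 mm). Origin: centre of the barrel, on the bore axis; z up. Plate from z = 22 to 100 mm, joined to the barrel by a neck 36 mm wide. Alike when turned half round about z. Stands loose in rack_a
- rack_a: fixed wooden rack of the blue leaf, origin on the bench under its centre, axes as the leaf's. Two slotted blocks, 50 mm deep (x), 25 to 44 mm out either side in y, 70 mm tall, carry the plate's shoulders: the barrel centre sits 22 mm above the bench, and the plate's upper 52 mm is free to pinch across its thickness. The leaf lifts straight out, clear after 50 mm
- wide_leaf: the yellow hinge leaf, a bystander of the same make but with a 60 mm barrel that does not fit the gap; plate 84 mm wide; origin at the centre of its barrel, axes as leaf; stands in a rack like the blue one's (slotted blocks 36 to 55 mm to either side)
- hammer: hammer lying on the bench, handle end to -x of its own frame, about 270 mm long; bystander
- spray_can: green spray can standing, 64 mm across, 170 mm tall, origin under its centre; bystander
- electrode_tin: aluminium tin of welding electrodes, 70 mm across, 182 mm tall with the rods, origin under its centre; bystander
- square: orange welding square lying flat, about 100 x 110 x 20 mm; bystander
- wire_brush: flat brush with a wooden handle lying on the bench, about 200 mm long; bystander
Mind the look-alikes: they are no part of the job. Of the things that look like the leaf, the smallest one is meant.

How it is judged:
By the outcome, as a careful person would: the job done as asked, in the order asked, and still so for the second after the job is handed in, while the arm keeps its last pose, push and grip.
It also fails if it takes over 51 s, if anything falls off the work surface, if the arm or the gripper's body presses on something with over 40 N, if the wrist force passes 120 N, or if a joint passes its speed limit or range.

## Working session

There is one attempt and no reset: what is moved stays moved. The work goes in short steps, Python scripts to look and compute and a tool call to move; the robot and the scene stay as the last step left them, time stands still between calls to the robot, and variables do not carry over. Pictures are saved under pics/ and viewed, at most 10 in all, crops included, and the job is handed in when it is done.

Besides the shell and the picture viewer there is one more tool, called after "Call:" as name([rows], argument=value, ...), one row to a line, values as JSON. step_arm: Moves the arm, as the interface text tells. Its arguments: {"type":"object","properties":{"moves":{"type":"array","items":{"type":"object","properties":{"dp":{"type":"array","items":{"type":"number"}},"dr":{"type":"array","items":{"type":"number"}},"fingers":{"type":"number"}}}},"squeeze":{"type":"number"}},"required":["moves"]}

```bash
mkdir -p pics; ls
python3 - <<'E'
from cell import env
import cv2,numpy as np
for n in("scene","top"):
    im=env.read_camera(n); cv2.imwrite(f"pics/{n}0.png",im[:,:,::-1]); np.save(f"pics/{n}0.npy",im)
    m=env.camera_model(n);print(n,{k:np.round(v,4).tolist() for k,v in m.items()})
o=env.get_obs();print(o)
E
```

```text
pics
scene {'fx': 384.967, 'fy': 384.967, 'cx': 317.9162, 'cy': 202.229, 'R': [[-0.7114, 0.7026, -0.0154], [0.4105, 0.3977, -0.8206], [-0.5704, -0.5901, -0.5714]], 't': [0.4207, -0.1073, 1.505]}
top {'fx': 425.8135, 'fy': 425.8135, 'cx': 310.4878, 'cy': 204.6853, 'R': [[0.0138, -0.9997, 0.0205], [-0.9852, -0.0171, -0.1706], [0.1709, -0.0179, -0.9851]], 't': [-0.0437, 0.5388, 1.104]}
{'time_s': 0.1, 'qpos': array([77.75715212, 18.43653518, -4.01347958, 83.16722078,  1.29591198,
       78.54140819, -3.26075247]), 'joint_velocities': array([ 0.00029375, -0.02848964, -0.10131274, -0.08391277,  0.02974673,
        0.06880346,  0.15105985]), 'effort': array([ 3.76346115e-04, -4.92570090e+01, -4.05286644e-01, -3.13399637e+01,
       -6.40922436e-02,  3.94174398e-02,  5.81844051e-05]), 'tool_pos': array([ 0.14659166, -0.63274784,  0.22155715]), 'tool_rot': array([-1.79900109e+02,  6.97453208e-03,  1.30499156e+01]), 'force': array([ 0.15811862,  0.20424619, -0.35183291]), 'wrist_torque': array([-0.0046602 , -0.03823548,  0.0097259 ]), 'grasp_force': 0.0, 'grip_width': 0.08701194314590514}
```

View pics/scene0.png

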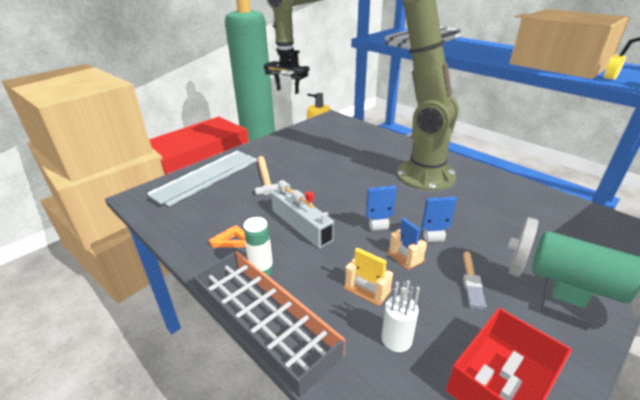

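View pics/top0.png

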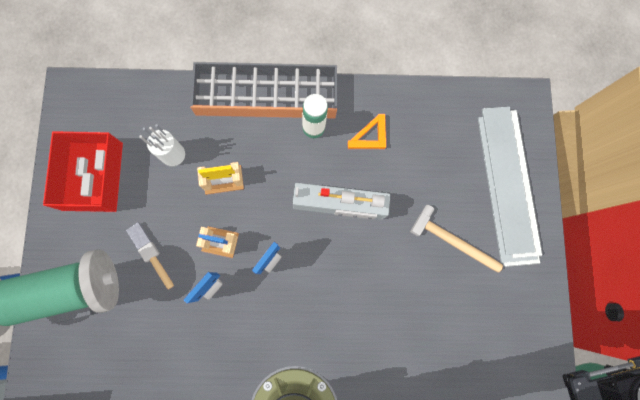

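The scene view shows the red knob at (309,197), the jamb from (275,205) to (330,240), and the yellow leaf at (370,265). Candidates for the blue leaf are the racked one at top (213,240) / scene (408,235), and the free-standing ones at top (268,258) / scene (380,205) and top (203,287) / scene (438,215). The racked one is smallest and the description says it stands in a rack, so I choose it and check it in a crop.

```bash
python3 - <<'E'
import cv2,numpy as np
t=cv2.imread("pics/top0.png");s=cv2.imread("pics/scene0.png")
R=lambda a:cv2.resize(a,(400,300),interpolation=cv2.INTER_CUBIC)
a=np.vstack([np.hstack([R(t[215:305,180:300]),R(t[165:225,285:395][:, :])]),np.hstack([R(s[180:270,355:475]),R(s[165:255,255:345])])])
cv2.imwrite("pics/crop1.png",a)
E
cat > h.py <<'E'
import numpy as np,cv2
from cell import env
M={n:env.camera_model(n) for n in("scene","top")}
def ray(n,p):
    m=M[n];R=np.array(m["R"]);t=np.array(m["t"])
    d=R.T@np.array([(p[0]-m["cx"])/m["fx"],(p[1]-m["cy"])/m["fy"],1]);return -R.T@t,d/np.linalg.norm(d)
def onz(n,p,z):
    o,d=ray(n,p);return o+d*(z-o[2])/d[2]
def tri(ps,pt):
    (a,u),(b,v)=ray("scene",ps),ray("top",pt)
    s=np.linalg.lstsq(np.c_[u,-v],b-a,rcond=None)[0]
    P,Q=a+s[0]*u,b+s[1]*v;return (P+Q)/2,np.linalg.norm(P-Q)
def proj(n,X):
    m=M[n];c=np.array(m["R"])@X+np.array(m["t"]);return np.array([m["fx"]*c[0]/c[2]+m["cx"],m["fy"]*c[1]/c[2]+m["cy"]])
def blobs(im,lo,hi,amin=12):
    h=cv2.cvtColor(im,cv2.COLOR_RGB2HSV);k=cv2.inRange(h,lo,hi)
    n,l,st,c=cv2.connectedComponentsWithStats(k)
    return [(st[i].tolist(),c[i].round(1).tolist(),(l==i)) for i in range(1,n) if st[i][4]>=amin]
RED=((0,150,80),(6,255,255));BLUE=((100,140,60),(118,255,255))
E
python3 - <<'E'
from h import *
for n in("scene","top"):
    im=np.load(f"pics/{n}0.npy")
    for nm,c in(("red",RED),("blue",BLUE),("wood",((8,60,120),(20,200,255)))):
        for st,ce,k in blobs(im,*c):
            if st[4]<1500:
                r=cv2.minAreaRect(np.argwhere(k)[:,::-1].astype(np.float32));print(n,nm,st,ce,np.round(r[1],1),round(r[2],1))
E
```

```text
scene red [306, 192, 7, 10, 55] [309.2, 196.3] [9. 6.] 90.0
scene blue [367, 186, 29, 33, 805] [380.6, 201.8] [32. 28.] 90.0
scene blue [422, 197, 34, 33, 876] [438.5, 212.8] [28.4 36.2] 9.9
scene blue [401, 218, 19, 28, 347] [409.0, 232.0] [27.2 17.8] 85.6
scene blue [133, 234, 46, 99, 1131] [157.9, 285.6] [105.5  13.5] 69.5
scene wood [236, 0, 9, 12, 76] [239.9, 5.4] [11.6  6.8] 83.7
scene wood [248, 0, 3, 10, 17] [248.8, 4.3] [9.1 1.8] 81.9
scene wood [269, 67, 10, 3, 19] [273.2, 68.1] [9. 2.] -0.0
scene wood [73, 78, 19, 7, 49] [82.2, 80.5] [ 5.  18.4] 81.3
scene wood [60, 84, 21, 12, 91] [68.7, 90.1] [11. 20.] 90.0
scene wood [314, 110, 14, 7, 16] [321.0, 113.1] [ 1.1 14.3] 68.2
scene wood [258, 156, 13, 29, 117] [263.1, 170.9] [28.9  7.5] 76.0
scene wood [54, 178, 7, 4, 13] [56.6, 179.6] [6.1 2.5] 9.5
scene wood [285, 187, 7, 6, 22] [288.4, 189.4] [7.1 2.8] 45.0
scene wood [299, 197, 15, 11, 49] [306.3, 201.7] [16.6  4.1] 35.0
scene wood [209, 225, 37, 23, 548] [229.3, 238.8] [22. 36.] 90.0
scene wood [387, 229, 40, 41, 554] [402.1, 251.4] [42.1 33.5] 24.4
scene wood [463, 251,
[... 479 characters left out ...]
 ] 78.7
top blue [0, 367, 7, 12, 79] [2.8, 372.3] [11.  6.] 90.0
top wood [190, 105, 113, 13, 1165] [246.8, 110.8] [112.1  10.8] 1.3
top wood [327, 108, 10, 11, 97] [331.4, 112.7] [10.  9.] 90.0
top wood [347, 114, 40, 35, 170] [369.4, 134.0] [34. 39.] 90.0
top wood [358, 122, 21, 20, 100] [370.2, 134.7] [19. 20.] 90.0
top wood [198, 162, 46, 33, 513] [223.3, 183.7] [28.  44.1] 81.9
top wood [329, 194, 13, 4, 21] [334.6, 194.9] [12.2  2.6] 4.8
top wood [354, 197, 9, 4, 15] [357.4, 198.1] [3. 8.] 90.0
top wood [425, 221, 78, 51, 603] [460.6, 244.1] [87.1  9.8] 31.0
top wood [198, 226, 41, 32, 613] [219.6, 241.6] [37.9 26. ] 12.5
top wood [150, 256, 24, 33, 278] [161.4, 272.4] [35.5  8.1] 58.0
```

View pics/crop1.png

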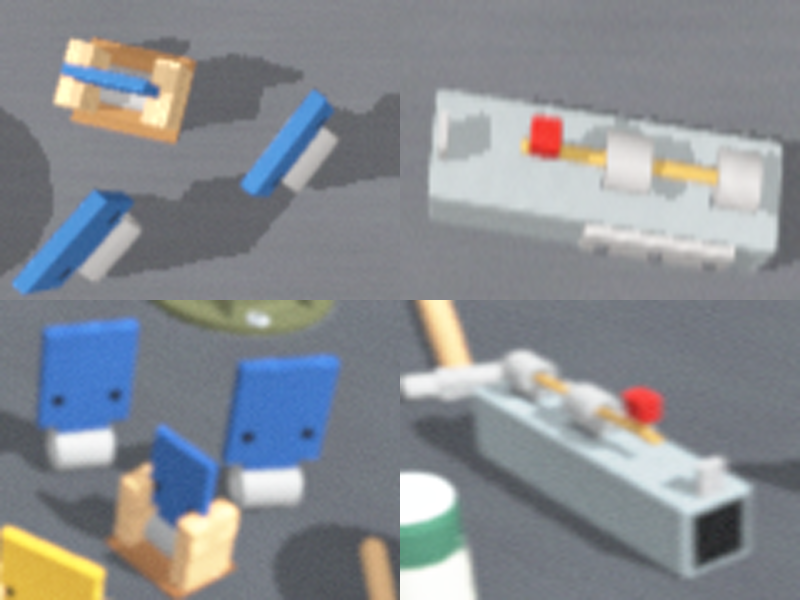

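The crop confirms it. The racked blue leaf is clearly the smallest, and the two larger blue ones stand free. The jamb shows the red knob near the +y (left) knuckle and the stop plate at its left end. Next, measurement.

```bash
cat >> h.py <<'E'
def subedge(prof,sign):
    g=sign*np.gradient(prof);i=int(np.argmax(g[1:-1]))+1
    a,b,c=g[i-1],g[i],g[i+1];return i+0.5*(a-c)/(a-2*b+c+1e-9)
def fitline(pts):
    pts=np.array(pts);x,y=pts.T
    for _ in range(4):
        p=np.polyfit(x,y,1);r=abs(y-np.polyval(p,x));k=r<max(0.3,2*np.median(r));x,y=x[k],y[k]
    return p,len(x),r.std()
E
python3 - <<'E'
from h import *
for n in M: print(n,"cam",ray(n,(0,0))[0].round(3))
t=np.load("pics/top0.npy");s=np.load("pics/scene0.npy")
P,e=tri((309.2,196.3),(324.6,192.0));print("knob",P.round(4),e)
# far edge of jamb top face z=.08
g=cv2.GaussianBlur(cv2.cvtColor(t,cv2.COLOR_RGB2GRAY),(3,3),0).astype(float)
up=[];lo=[]
for c in range(300,386):
    r=183+(c-295.5)*11/95
    a=int(r)-5;up.append((c,a+subedge(g[a:a+11,c],1)))
    a=int(r)+16;lo.append((c,a+subedge(g[a:a+14,c],-1)))
for nm,l in(("up",up),("low",lo)):
    p,k,sd=fitline(l);print(nm,p,k,sd)
    A,B=[onz("top",(c,np.polyval(p,c)),.08) for c in(300,385)];d=A-B
    print(A.round(4),B.round(4),"yaw of +y",np.degrees(np.arctan2(-d[0],d[1])))
# ends along rows
for side,c0,sg in(("left",295,1),("right",389,-1)):
    l=[]
    for r in range(187,204):
        a=int(c0-(r-190)*.1)-6;
        if side=="right": r+=6
        l.append((r,a+subedge(g[r,a:a+13],sg)))
    p,k,sd=fitline(l);r=np.mean([q[0] for q in l]);q=(np.polyval(p,r),r)
    print(side,p,k,sd,np.round(q,1),onz("top",q,.08).round(4))
# pin pixels
for st,ce,k in blobs(t,(8,90,110),(28,255,255)):
    if 320<ce[0]<372 and 185<ce[1]<205: print("pin",st,ce,onz("top",ce,.106+.003).round(4))
# leaf
for n,im in(("top",t),("scene",s)):
  for st,ce,k in blobs(im,*BLUE):
    if (n=="top" and st[0]==199) or (n=="scene" and st[0]==401):
        ct=cv2.findContours(k.astype(np.uint8),0,2)[0][0]; print(n,cv2.approxPolyDP(ct,1.5,True)[:,0].tolist())
E
```

```text
scene cam [1.202 0.635 0.778]
top cam [ 0.343 -0.015  1.18 ]
knob [ 0.5569 -0.0688  0.136 ] 0.00032564105223916075
up [1.16903818e-01 1.47815830e+02] 78 0.05908550229300541
[ 0.5917 -0.0062  0.08  ] [ 0.5689 -0.2315  0.08  ] yaw of +y -5.772629900564328
low [  0.1741313 151.9571772] 44 0.2074105147827001
[ 0.5345 -0.0072  0.08  ] [ 0.499  -0.2303  0.08  ] yaw of +y -9.031176925772865
left [-1.30084627e-01  3.18475791e+02] 17 0.07692303201084986 [293.1 195. ] [0.5587 0.0113 0.08  ]
right [-9.84555378e-02  4.09086190e+02] 15 0.06792962715399993 [389.3 201. ] [ 0.5471 -0.2425  0.08  ]
pin [329, 194, 13, 4, 34] [334.7, 195.6] [ 0.5534 -0.0961  0.109 ]
pin [355, 197, 17, 5, 49] [362.8, 198.9] [ 0.546  -0.1683  0.109 ]
top [[199, 235], [211, 240], [226, 242], [222, 239]]
scene [[403, 218], [401, 224], [402, 240], [406, 245], [411, 241], [416, 241], [419, 229]]
```

Run:
```python
from h import *
t=np.load("pics/top0.npy");s=np.load("pics/scene0.npy")
for st,ce,k in blobs(t,(98,90,40),(120,255,255)):
    if 205<ce[0]<222 and 230<ce[1]<245:
        pts=np.argwhere(k)[:,::-1].astype(np.float32);print(st,ce);b=cv2.boxPoints(cv2.minAreaRect(pts));print(b)
        print([onz("top",p,.122).round(4).tolist() for p in b])
        v=cv2.cvtColor(t,cv2.COLOR_RGB2HSV)[...,2]
for q in((199,235.5),(226,242)):print(onz("top",q,.122))
# wood rack: top faces (bright) and base
h=cv2.cvtColor(t,cv2.COLOR_RGB2HSV)
for lo in(170,205):
  for st,ce,k in blobs(t,(8,40,lo),(25,200,255)):
    if 195<ce[0]<245 and 222<ce[1]<262:
        r=cv2.minAreaRect(np.argwhere(k)[:,::-1].astype(np.float32));print("wood",lo,st,ce,np.round(r,1) if 0 else r, onz("top",r[0],.07).round(4))
big=np.vstack([cv2.resize(t[222:262,190:250],(780,300),interpolation=0)[:, :600] if 0 else cv2.resize(t[222:262,190:245],(412,300),interpolation=0),cv2.resize(s[212:272,380:435],(412,300),interpolation=cv2.INTER_CUBIC)])
cv2.imwrite("pics/leaf.png",big[:,:,::-1])
```

```text
[198, 234, 29, 10, 120] [212.8, 238.6]
[[197.57692 238.1154 ]
 [198.53847 233.30772]
 [226.8077  238.96156]
 [225.84615 243.76924]]
[[0.4375, 0.2444, 0.122], [0.4495, 0.2427, 0.122], [0.4366, 0.1722, 0.122], [0.4246, 0.174, 0.122]]
[0.44407317 0.24128145 0.122     ]
[0.42901062 0.17385943 0.122     ]
wood 170 [196, 226, 42, 32, 655] [218.3, 242.1] ((216.26583862304688, 241.0926971435547), (38.832725524902344, 26.051454544067383), 12.094757080078125) [0.4352 0.2084 0.07  ]
wood 205 [200, 227, 12, 8, 49] [204.6, 230.1] ((205.5, 230.5), (11.0, 7.0), 0.0) [0.4624 0.2378 0.07  ]
wood 205 [196, 232, 40, 25, 327] [219.3, 245.9] ((214.9918975830078, 242.22616577148438), (37.15613555908203, 23.779924392700195), 7.765166282653809) [0.4322 0.2116 0.07  ]
```

View pics/leaf.png

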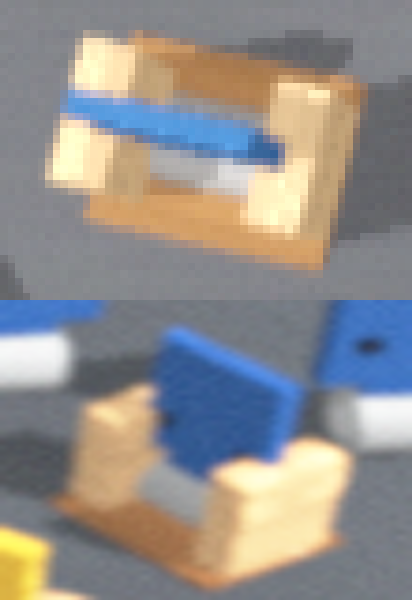

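```bash
cat >> h.py <<'E'
def rows(target,yaw,N,cur=None):
    """straight path to target, tool down, yaw deg; print dp(mm)/dr rows (turn about tool z = -world yaw)"""
    o=env.get_obs();p=np.array(o["tool_pos"]) if cur is None else np.array(cur[:3]);y=o["tool_rot"][2] if cur is None else cur[3]
    dy=(yaw-y+180)%360-180;st=(np.array(target)-p)/N*1000
    print("from",p.round(4),round(y,2),"d",(st*N).round(1),"dyaw",round(dy,2))
    for i in range(N):
        a=np.radians(y+dy*i/N);c,s=np.cos(a),np.sin(a)
        print([round(float(v),1) for v in(c*st[0]+s*st[1], s*st[0]-c*st[1], -st[2])],round(-np.radians(dy/N),4))
E
python3 - <<'E'
from h import *
print("leaf top mid",tri((412,223.5),(212,238)))
print("ends +y",tri((420.3,229.5),(198.7,235.5)),"-y",tri((403.5,217.8),(225,241)))
# lookalikes' tops
t=np.load("pics/top0.npy");s=np.load("pics/scene0.npy")
for a,b in(((438.5,197.5),(199,285)),((381,187),(264,256))): print("look",tri(a,b))
rows((.5569,-.0688,.20),84.2,15)
E
```

```text
leaf top mid (array([0.43710668, 0.21188911, 0.11904655]), np.float64(0.005629608852384592))
ends +y (array([0.44343149, 0.24400861, 0.1195299 ]), np.float64(0.00323574376996781)) -y (array([0.43031953, 0.17938103, 0.11793066]), np.float64(0.00526598066773685))
look (array([0.32493662, 0.22479574, 0.15722546]), np.float64(0.0027002725672980272))
look (array([0.39514334, 0.07433114, 0.15805067]), np.float64(0.003361236237567386))
from [ 0.1466 -0.6327  0.2216] 13.05 d [410.3 563.9 -21.6] dyaw 71.15
[35.1, -30.4, 1.4] -0.0828
[37.5, -27.4, 1.4] -0.0828
[39.7, -24.2, 1.4] -0.0828
[41.5, -20.9, 1.4] -0.0828
[43.1, -17.4, 1.4] -0.0828
[44.4, -13.7, 1.4] -0.0828
[45.4, -10.0, 1.4] -0.0828
[46.1, -6.2, 1.4] -0.0828
[46.4, -2.4, 1.4] -0.0828
[46.5, 1.4, 1.4] -0.0828
[46.2, 5.3, 1.4] -0.0828
[45.6, 9.1, 1.4] -0.0828
[44.7, 12.8, 1.4] -0.0828
[43.5, 16.5, 1.4] -0.0828
[42.0, 20.0, 1.4] -0.0828
```

Call:
step_arm([
  {"dp":[35.1,-30.4,1.4],"dr":[0,0,-0.0828],"fingers":0},
  {"dp":[37.5,-27.4,1.4],"dr":[0,0,-0.0828],"fingers":0},
  {"dp":[39.7,-24.2,1.4],"dr":[0,0,-0.0828],"fingers":0},
  {"dp":[41.5,-20.9,1.4],"dr":[0,0,-0.0828],"fingers":0},
  {"dp":[43.1,-17.4,1.4],"dr":[0,0,-0.0828],"fingers":0},
])

```text
time_s: 0.72
tool_pos: [0.284, -0.4438, 0.2151]
tool_rot: [-180.0, 0.0, 36.9]
force: [0.5, -0.1, -0.0]
grip_width: 0.087
grasp_force: 0.0
```

Call:
step_arm([
  {"dp":[44.4,-13.7,1.4],"dr":[0,0,-0.0828],"fingers":0},
  {"dp":[45.4,-10.0,1.4],"dr":[0,0,-0.0828],"fingers":0},
  {"dp":[46.1,-6.2,1.4],"dr":[0,0,-0.0828],"fingers":0},
  {"dp":[46.4,-2.4,1.4],"dr":[0,0,-0.0828],"fingers":0},
  {"dp":[46.5,1.4,1.4],"dr":[0,0,-0.0828],"fingers":0},
])

```text
time_s: 1.35
tool_pos: [0.4207, -0.256, 0.2082]
tool_rot: [-180.0, 0.0, 60.6]
force: [0.1, -0.4, -0.8]
grip_width: 0.0871
grasp_force: 0.0
```

Call:
step_arm([
  {"dp":[46.2,5.3,1.4],"dr":[0,0,-0.0828],"fingers":0},
  {"dp":[45.6,9.1,1.4],"dr":[0,0,-0.0828],"fingers":0},
  {"dp":[44.7,12.8,1.4],"dr":[0,0,-0.0828],"fingers":0},
  {"dp":[43.5,16.5,1.4],"dr":[0,0,-0.0828],"fingers":0},
  {"dp":[42.0,20.0,1.4],"dr":[0,0,-0.0828],"fingers":0},
])

```text
time_s: 1.98
tool_pos: [0.5575, -0.0683, 0.2012]
tool_rot: [-180.0, 0.0, 84.3]
force: [0.1, -0.5, -1.0]
grip_width: 0.0874
grasp_force: 0.0
```

Call:
step_arm([
  {"dp":[0,0,0],"dr":[0,0,0],"fingers":0},
  {"dp":[0,0,0],"dr":[0,0,0],"fingers":0},
  {"dp":[0,0,0],"dr":[0,0,0],"fingers":0},
  {"dp":[0,0,0],"dr":[0,0,0],"fingers":0},
  {"dp":[0,0,0],"dr":[0,0,0],"fingers":0},
])

```text
time_s: 2.6
tool_pos: [0.5568, -0.0701, 0.2016]
tool_rot: [180.0, 0.0, 84.1]
force: [0.6, -0.3, -0.6]
grip_width: 0.0872
grasp_force: 0.0
```

Run:
```python
from h import *
o=env.get_obs();print(o["time_s"],o["tool_rot"],o["qpos"].round(1))
rows((.5569,-.0688,.121),84.2,4)
```

```text
2.6 [1.79992580e+02 2.86315449e-02 8.41409980e+01] [ 39.5  11.5 -39.5  96.6   7.6  74.6  -7.3]
from [ 0.5568 -0.0701  0.2016] 84.14 d [  0.1   1.3 -80.6] dyaw 0.06
[0.3, -0.0, 20.2] -0.0003
[0.3, -0.0, 20.2] -0.0003
[0.3, -0.0, 20.2] -0.0003
[0.3, -0.0, 20.2] -0.0003
```

Call:
step_arm([
  {"dp":[0.3,0,20],"dr":[0,0,0],"fingers":0},
  {"dp":[0.3,0,20],"dr":[0,0,0],"fingers":0},
  {"dp":[0.3,0,20],"dr":[0,0,0],"fingers":0},
  {"dp":[0.3,0,20],"dr":[0,0,0],"fingers":0},
  {"dp":[0,0,0],"dr":[0,0,0],"fingers":0},
])

```text
time_s: 3.22
tool_pos: [0.5555, -0.0679, 0.1191]
tool_rot: [-179.8, -0.0, 84.2]
force: [0.6, -0.4, 0.6]
grip_width: 0.0872
grasp_force: 0.0
```

Call:
step_arm([
  {"dp":[0,0,0],"dr":[0,0,0],"fingers":0.5},
  {"dp":[0,0,0],"dr":[0,0,0],"fingers":0.7},
  {"dp":[0,0,0],"dr":[0,0,0],"fingers":1},
  {"dp":[0,0,0],"dr":[0,0,0],"fingers":1},
  {"dp":[0,0,0],"dr":[0,0,0],"fingers":1},
], squeeze=25)

```text
time_s: 3.85
tool_pos: [0.5572, -0.0682, 0.1217]
tool_rot: [180.0, 0.0, 84.2]
force: [0.5, -0.1, 0.6]
grip_width: 0.0448
grasp_force: 0.0
```

Call:
step_arm([
  {"dp":[0,0,0],"dr":[0,0,0],"fingers":1},
  {"dp":[0,0,0],"dr":[0,0,0],"fingers":1},
  {"dp":[0,0,0],"dr":[0,0,0],"fingers":1},
  {"dp":[0,0,0],"dr":[0,0,0],"fingers":1},
  {"dp":[0,0,0],"dr":[0,0,0],"fingers":1},
])

```text
time_s: 4.47
tool_pos: [0.5578, -0.0682, 0.1215]
tool_rot: [179.9, -0.0, 84.2]
force: [4.8, 0.1, -2.5]
grip_width: 0.0179
grasp_force: 25.0
```

Run:
```python
from h import *
for i in range(3):
    o=env.get_obs();print(o["time_s"],o["tool_pos"].round(4),o["tool_rot"].round(2),o["force"].round(1),o["grip_width"],o["grasp_force"],o["wrist_torque"].round(2))
```

```text
4.475 [ 0.5578 -0.0682  0.1215] [ 1.7991e+02 -1.0000e-02  8.4210e+01] [ 4.8  0.1 -2.5] 0.017883929131135897 25.00462310621515 [-0.08 -0.96 -0.01]
4.475 [ 0.5578 -0.0682  0.1215] [ 1.7991e+02 -1.0000e-02  8.4210e+01] [ 4.8  0.1 -2.5] 0.017883929131135897 25.00462310621515 [-0.08 -0.96 -0.01]
4.475 [ 0.5578 -0.0682  0.1215] [ 1.7991e+02 -1.0000e-02  8.4210e+01] [ 4.8  0.1 -2.5] 0.017883929131135897 25.00462310621515 [-0.08 -0.96 -0.01]
```

Call:
step_arm([
  {"dp":[6,0,0],"dr":[0,0,0],"fingers":1},
  {"dp":[11,0,0],"dr":[0,0,0],"fingers":1},
  {"dp":[11,0,0],"dr":[0,0,0],"fingers":1},
  {"dp":[11,0,0],"dr":[0,0,0],"fingers":1},
  {"dp":[6,0,0],"dr":[0,0,0],"fingers":1},
])

```text
time_s: 5.1
tool_pos: [0.5622, -0.0247, 0.1215]
tool_rot: [179.9, 0.1, 84.2]
force: [4.8, -4.1, -2.7]
grip_width: 0.0179
grasp_force: 25.0
```

Call:
step_arm([
  {"dp":[2,0,0],"dr":[0,0,0],"fingers":1},
  {"dp":[2,0,0],"dr":[0,0,0],"fingers":1},
  {"dp":[2,0,0],"dr":[0,0,0],"fingers":1},
  {"dp":[1,0,0],"dr":[0,0,0],"fingers":1},
  {"dp":[1,0,0],"dr":[0,0,0],"fingers":1},
])

```text
time_s: 5.72
tool_pos: [0.563, -0.0174, 0.1215]
tool_rot: [179.9, 0.1, 84.1]
force: [4.1, -3.2, -2.7]
grip_width: 0.0175
grasp_force: 25.0
```

Call:
step_arm([
  {"dp":[1,0,0],"dr":[0,0,0],"fingers":1},
  {"dp":[1,0,0],"dr":[0,0,0],"fingers":1},
  {"dp":[1,0,0],"dr":[0,0,0],"fingers":1},
  {"dp":[0,0,0],"dr":[0,0,0],"fingers":1},
  {"dp":[0,0,0],"dr":[0,0,0],"fingers":1},
])

```text
time_s: 6.35
tool_pos: [0.5631, -0.0162, 0.1215]
tool_rot: [179.9, 0.3, 84.1]
force: [3.5, -6.6, -2.3]
grip_width: 0.0181
grasp_force: 25.0
```

Call:
step_arm([
  {"dp":[1,0,0],"dr":[0,0,0],"fingers":1},
  {"dp":[1,0,0],"dr":[0,0,0],"fingers":1},
  {"dp":[1,0,0],"dr":[0,0,0],"fingers":1},
  {"dp":[0,0,0],"dr":[0,0,0],"fingers":1},
  {"dp":[0,0,0],"dr":[0,0,0],"fingers":1},
])

```text
time_s: 6.98
tool_pos: [0.5631, -0.0161, 0.1215]
tool_rot: [180.0, 0.5, 84.0]
force: [3.3, -11.2, -1.8]
grip_width: 0.0181
grasp_force: 25.0
```

Run:
```python
from h import *
o=env.get_obs();print(o["time_s"],o["tool_pos"].round(4),o["tool_rot"].round(2),o["force"].round(1),o["wrist_torque"].round(2))
im=env.read_camera("top");np.save("pics/top1.npy",im)
s=env.read_camera("scene");np.save("pics/scene1.npy",s)
cv2.imwrite("pics/c2.png",np.hstack([cv2.resize(im[165:225,285:395],(400,300)),cv2.resize(s[165:255,255:345],(400,300))])[:,:,::-1])
```

```text
6.975 [ 0.5631 -0.0161  0.1215] [179.97   0.46  83.98] [  3.3 -11.2  -1.8] [-2.16 -0.62  0.09]
```

View pics/c2.png

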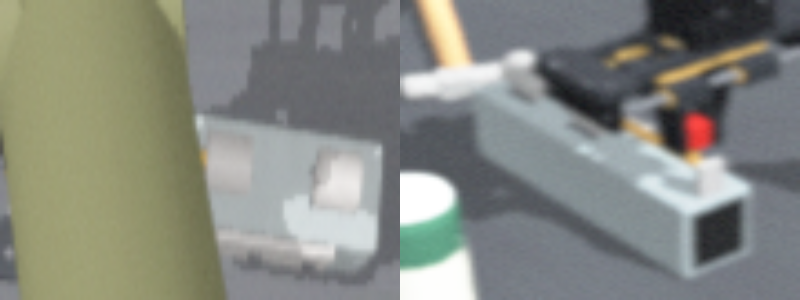

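The pin is at its end stop: it travelled 52.4 mm, force rose with no further motion, and the gap is clear. Relieve the push, open and lift.

Call:
step_arm([
  {"dp":[-3,0,0],"dr":[0,0,0],"fingers":1},
  {"dp":[-2,0,0],"dr":[0,0,0],"fingers":0.5},
  {"dp":[0,0,0],"dr":[0,0,0],"fingers":0},
  {"dp":[0,0,0],"dr":[0,0,0],"fingers":0},
  {"dp":[0,0,0],"dr":[0,0,0],"fingers":0},
])

```text
time_s: 7.7
tool_pos: [0.5624, -0.0139, 0.1216]
tool_rot: [-180.0, -0.0, 84.3]
force: [-0.2, -0.1, 0.2]
grip_width: 0.05
grasp_force: 0.0
```

Call:
step_arm([
  {"dp":[0,0,-5],"dr":[0,0,0],"fingers":0},
  {"dp":[0,0,-25],"dr":[0,0,0],"fingers":0},
  {"dp":[0,0,-30],"dr":[0,0,0],"fingers":0},
  {"dp":[0,0,-30],"dr":[0,0,0],"fingers":0},
  {"dp":[0,0,0],"dr":[0,0,0],"fingers":0},
])

```text
time_s: 8.32
tool_pos: [0.5643, -0.0141, 0.2145]
tool_rot: [179.7, 0.0, 84.2]
force: [0.3, 0.2, 0.3]
grip_width: 0.0863
grasp_force: 0.0
```

Run:
```python
from h import *
rows((.437,.211,.20),77.5,10)
```

```text
from [ 0.5643 -0.0141  0.2145] 84.22 d [-127.3  225.1  -14.5] dyaw -6.72
[21.1, -14.9, 1.5] 0.0117
[20.9, -15.2, 1.5] 0.0117
[20.8, -15.4, 1.5] 0.0117
[20.6, -15.7, 1.5] 0.0117
[20.4, -15.9, 1.5] 0.0117
[20.2, -16.1, 1.5] 0.0117
[20.0, -16.4, 1.5] 0.0117
[19.8, -16.6, 1.5] 0.0117
[19.6, -16.8, 1.5] 0.0117
[19.4, -17.1, 1.5] 0.0117
```

Call:
step_arm([
  {"dp":[21.1,-14.9,1.4],"dr":[0,0,0.0117],"fingers":0},
  {"dp":[20.9,-15.2,1.4],"dr":[0,0,0.0117],"fingers":0},
  {"dp":[20.8,-15.4,1.4],"dr":[0,0,0.0117],"fingers":0},
  {"dp":[20.6,-15.7,1.4],"dr":[0,0,0.0117],"fingers":0},
  {"dp":[20.4,-15.9,1.4],"dr":[0,0,0.0117],"fingers":0},
])

```text
time_s: 8.95
tool_pos: [0.4979, 0.0988, 0.2037]
tool_rot: [-179.9, 0.0, 80.8]
force: [0.0, 0.8, -0.1]
grip_width: 0.0871
grasp_force: 0.0
```

Call:
step_arm([
  {"dp":[20.2,-16.1,1.4],"dr":[0,0,0.0117],"fingers":0},
  {"dp":[20.0,-16.4,1.4],"dr":[0,0,0.0117],"fingers":0},
  {"dp":[19.8,-16.6,1.4],"dr":[0,0,0.0117],"fingers":0},
  {"dp":[19.6,-16.8,1.4],"dr":[0,0,0.0117],"fingers":0},
  {"dp":[19.4,-17.1,1.4],"dr":[0,0,0.0117],"fingers":0},
])

```text
time_s: 9.57
tool_pos: [0.4343, 0.2111, 0.1967]
tool_rot: [-179.9, 0.0, 77.5]
force: [0.0, 0.2, -0.1]
grip_width: 0.0868
grasp_force: 0.0
```

Call:
step_arm([
  {"dp":[0,0,0],"dr":[0,0,0],"fingers":0},
  {"dp":[0,0,20],"dr":[0,0,0],"fingers":0},
  {"dp":[0,0,20],"dr":[0,0,0],"fingers":0},
  {"dp":[0,0,0],"dr":[0,0,0],"fingers":0},
  {"dp":[0,0,0],"dr":[0,0,0],"fingers":0},
])

```text
time_s: 10.2
tool_pos: [0.4359, 0.2102, 0.158]
tool_rot: [180.0, -0.0, 77.5]
force: [0.4, 0.9, 0.5]
grip_width: 0.0869
grasp_force: 0.0
```

Run:
```python
from h import *
t=env.read_camera("top");s=env.read_camera("scene");np.save("pics/top2.npy",t);np.save("pics/scene2.npy",s)
cv2.imwrite("pics/c3.png",np.hstack([cv2.resize(t[195:315,170:290],(400,400)),cv2.resize(s[170:270,355:455],(400,400))])[:,:,::-1])
# knob after release
for n,im in(("top",t),("scene",s)):
    for st,ce,k in blobs(im,*RED):
        if st[4]<150: print(n,st,ce)
rows((.437,.211,.098),77.5,4)
```

```text
top [300, 186, 9, 8, 56] [303.7, 189.8]
scene [317, 200, 8, 10, 63] [320.3, 204.1]
from [0.436  0.2106 0.1583] 77.48 d [  1.    0.4 -60.3] dyaw 0.02
[0.2, 0.2, 15.1] -0.0001
[0.2, 0.2, 15.1] -0.0001
[0.2, 0.2, 15.1] -0.0001
[0.2, 0.2, 15.1] -0.0001
```

View pics/c3.png

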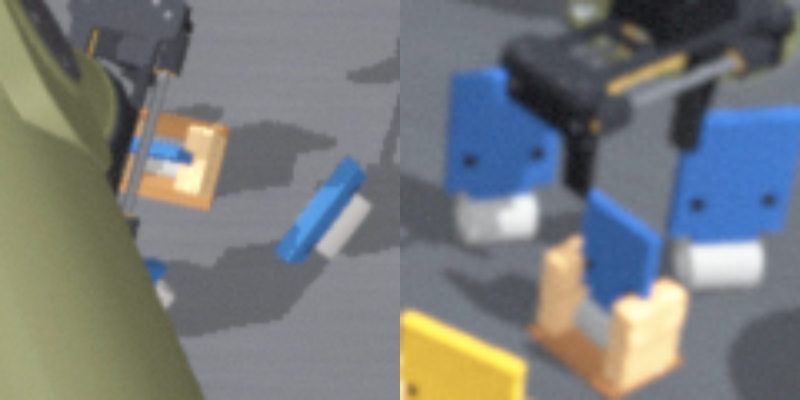

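Call:
step_arm([
  {"dp":[0,0,16],"dr":[0,0,0],"fingers":0},
  {"dp":[0,0,16],"dr":[0,0,0],"fingers":0},
  {"dp":[0,0,14],"dr":[0,0,0],"fingers":0},
  {"dp":[0,0,7],"dr":[0,0,0],"fingers":0},
  {"dp":[0,0,6],"dr":[0,0,0],"fingers":0},
])

```text
time_s: 10.92
tool_pos: [0.4352, 0.2107, 0.098]
tool_rot: [-180.0, -0.0, 77.5]
force: [0.5, -0.3, 0.3]
grip_width: 0.087
grasp_force: 0.0
```

Call:
step_arm([
  {"dp":[0,0,0],"dr":[0,0,0],"fingers":0},
  {"dp":[0,0,0],"dr":[0,0,0],"fingers":0.6},
  {"dp":[0,0,0],"dr":[0,0,0],"fingers":0.8},
  {"dp":[0,0,0],"dr":[0,0,0],"fingers":1},
  {"dp":[0,0,0],"dr":[0,0,0],"fingers":1},
], squeeze=40)

```text
time_s: 11.55
tool_pos: [0.4354, 0.2106, 0.0986]
tool_rot: [180.0, 0.0, 77.5]
force: [-0.6, -0.2, -0.1]
grip_width: 0.0546
grasp_force: 0.0
```

Call:
step_arm([
  {"dp":[0,0,0],"dr":[0,0,0],"fingers":1},
  {"dp":[0,0,0],"dr":[0,0,0],"fingers":1},
  {"dp":[0,0,0],"dr":[0,0,0],"fingers":1},
  {"dp":[0,0,0],"dr":[0,0,0],"fingers":1},
  {"dp":[0,0,0],"dr":[0,0,0],"fingers":1},
])

```text
time_s: 12.18
tool_pos: [0.4376, 0.2101, 0.0987]
tool_rot: [179.7, -0.1, 77.5]
force: [4.7, 0.1, -4.6]
grip_width: 0.0095
grasp_force: 39.2
```

Run:
```python
from h import *
o=env.get_obs();print(o["time_s"],o["tool_pos"].round(4),o["tool_rot"].round(2),o["force"].round(1),o["grip_width"],o["grasp_force"],o["wrist_torque"].round(2))
P,e=tri((320.3,204.1),(303.7,189.8));print("knob",P,e,"moved",np.linalg.norm(P[:2]-[.5569,-.0688]))
```

```text
12.175 [0.4376 0.2101 0.0987] [ 1.7973e+02 -6.0000e-02  7.7520e+01] [ 4.7  0.1 -4.6] 0.009496633426036707 39.23625933006406 [-0.13 -1.31  0.18]
knob [ 0.56183357 -0.01653715  0.13557322] 0.0008103859307627766 moved 0.05249519147661954
```

Call:
step_arm([
  {"dp":[0,0,0],"dr":[0,0,0],"fingers":1},
  {"dp":[0,0,-3],"dr":[0,0,0],"fingers":1},
  {"dp":[0,0,-6],"dr":[0,0,0],"fingers":1},
  {"dp":[0,0,-10],"dr":[0,0,0],"fingers":1},
  {"dp":[0,0,-10],"dr":[0,0,0],"fingers":1},
], squeeze=50)

```text
time_s: 12.8
tool_pos: [0.4362, 0.2093, 0.1268]
tool_rot: [179.9, 0.0, 77.5]
force: [-0.6, -0.2, -5.6]
grip_width: 0.0095
grasp_force: 49.8
```

Call:
step_arm([
  {"dp":[0,0,-15],"dr":[0,0,0],"fingers":1},
  {"dp":[0,0,-20],"dr":[0,0,0],"fingers":1},
  {"dp":[0,0,-25],"dr":[0,0,0],"fingers":1},
  {"dp":[0,0,-30],"dr":[0,0,0],"fingers":1},
  {"dp":[0,0,-30],"dr":[0,0,0],"fingers":1},
])

```text
time_s: 13.42
tool_pos: [0.4342, 0.2108, 0.2482]
tool_rot: [-179.9, 0.1, 77.6]
force: [-0.5, -0.4, -5.5]
grip_width: 0.0094
grasp_force: 49.8
```

Call:
step_arm([
  {"dp":[0,0,-20],"dr":[0,0,0],"fingers":1},
  {"dp":[0,0,-5],"dr":[0,0,0],"fingers":1},
  {"dp":[0,0,0],"dr":[0,0,0],"fingers":1},
  {"dp":[0,0,0],"dr":[0,0,0],"fingers":1},
  {"dp":[0,0,0],"dr":[0,0,0],"fingers":1},
])

```text
time_s: 14.05
tool_pos: [0.4348, 0.2104, 0.2716]
tool_rot: [-179.9, 0.0, 77.5]
force: [1.1, 0.5, -6.0]
grip_width: 0.0096
grasp_force: 49.8
```

Run:
```python
from h import *
o=env.get_obs();print(o["time_s"],o["tool_pos"].round(4),o["tool_rot"].round(2),o["force"].round(1),o["grip_width"],o["grasp_force"],o["wrist_torque"].round(2))
rows((.5477,-.1674,.275),84.2,15)
```

```text
14.05 [0.4348 0.2104 0.2716] [-1.7991e+02  4.0000e-02  7.7510e+01] [ 1.1  0.5 -6. ] 0.009596477399205836 49.80461669387296 [-0.03 -0.13 -0.02]
from [0.4348 0.2104 0.2716] 77.51 d [ 112.9 -377.8    3.4] dyaw 6.69
[-23.0, 12.8, -0.2] -0.0078
[-23.1, 12.6, -0.2] -0.0078
[-23.2, 12.4, -0.2] -0.0078
[-23.3, 12.3, -0.2] -0.0078
[-23.4, 12.1, -0.2] -0.0078
[-23.4, 11.9, -0.2] -0.0078
[-23.5, 11.7, -0.2] -0.0078
[-23.6, 11.5, -0.2] -0.0078
[-23.7, 11.3, -0.2] -0.0078
[-23.8, 11.2, -0.2] -0.0078
[-23.9, 11.0, -0.2] -0.0078
[-24.0, 10.8, -0.2] -0.0078
[-24.1, 10.6, -0.2] -0.0078
[-24.1, 10.4, -0.2] -0.0078
[-24.2, 10.2, -0.2] -0.0078
```

Call:
step_arm([
  {"dp":[-23.0,12.8,0],"dr":[0,0,-0.0078],"fingers":1},
  {"dp":[-23.1,12.6,0],"dr":[0,0,-0.0078],"fingers":1},
  {"dp":[-23.2,12.4,0],"dr":[0,0,-0.0078],"fingers":1},
  {"dp":[-23.3,12.3,0],"dr":[0,0,-0.0078],"fingers":1},
  {"dp":[-23.4,12.1,0],"dr":[0,0,-0.0078],"fingers":1},
])

```text
time_s: 14.68
tool_pos: [0.4729, 0.0836, 0.272]
tool_rot: [-180.0, 0.0, 79.8]
force: [-0.3, 0.6, -6.2]
grip_width: 0.0096
grasp_force: 49.8
```

Call:
step_arm([
  {"dp":[-23.4,11.9,0],"dr":[0,0,-0.0078],"fingers":1},
  {"dp":[-23.5,11.7,0],"dr":[0,0,-0.0078],"fingers":1},
  {"dp":[-23.6,11.5,0],"dr":[0,0,-0.0078],"fingers":1},
  {"dp":[-23.7,11.3,0],"dr":[0,0,-0.0078],"fingers":1},
  {"dp":[-23.8,11.2,0],"dr":[0,0,-0.0078],"fingers":1},
])

```text
time_s: 15.3
tool_pos: [0.5105, -0.0422, 0.2719]
tool_rot: [-179.9, -0.0, 82.0]
force: [0.0, -0.7, -5.9]
grip_width: 0.0097
grasp_force: 49.8
```

Call:
step_arm([
  {"dp":[-23.9,11.0,0],"dr":[0,0,-0.0078],"fingers":1},
  {"dp":[-24.0,10.8,0],"dr":[0,0,-0.0078],"fingers":1},
  {"dp":[-24.1,10.6,0],"dr":[0,0,-0.0078],"fingers":1},
  {"dp":[-24.1,10.4,0],"dr":[0,0,-0.0078],"fingers":1},
  {"dp":[-24.2,10.2,0],"dr":[0,0,-0.0078],"fingers":1},
])

```text
time_s: 15.92
tool_pos: [0.5483, -0.1684, 0.2717]
tool_rot: [-179.9, -0.0, 84.2]
force: [0.1, 0.0, -5.5]
grip_width: 0.0099
grasp_force: 49.8
```

Call:
step_arm([
  {"dp":[0,0,10],"dr":[0,0,0],"fingers":1},
  {"dp":[0,0,15],"dr":[0,0,0],"fingers":1},
  {"dp":[0,0,10],"dr":[0,0,0],"fingers":1},
  {"dp":[0,0,0],"dr":[0,0,0],"fingers":1},
  {"dp":[0,0,0],"dr":[0,0,0],"fingers":1},
])

```text
time_s: 16.55
tool_pos: [0.5485, -0.1669, 0.238]
tool_rot: [180.0, 0.0, 84.3]
force: [-0.4, -0.1, -4.6]
grip_width: 0.0095
grasp_force: 49.8
```

Run:
```python
from h import *
o=env.get_obs();print(o["time_s"],o["tool_pos"].round(4),o["tool_rot"].round(2),o["force"].round(1),o["wrist_torque"].round(2))
t=env.read_camera("top");s=env.read_camera("scene");np.save("pics/top3.npy",t);np.save("pics/scene3.npy",s)
cv2.imwrite("pics/c4.png",np.hstack([cv2.resize(t[150:225,320:395],(400,400),interpolation=cv2.INTER_CUBIC),cv2.resize(s[135:225,255:345],(400,400),interpolation=cv2.INTER_CUBIC)])[:,:,::-1])
```

```text
16.55 [ 0.5485 -0.1669  0.238 ] [1.7996e+02 2.0000e-02 8.4250e+01] [-0.4 -0.1 -4.6] [-0.02 -0.12 -0.03]
```

View pics/c4.png

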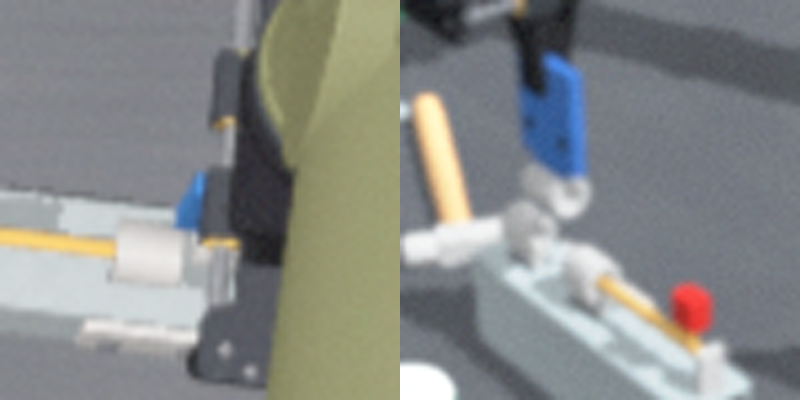

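```bash
cat > leaf.py <<'E'
from h import *
PS=np.radians(-5.8);U=np.array([-np.sin(PS),np.cos(PS),0]);V=np.array([np.cos(PS),np.sin(PS),0])
S0=-.1119;V0=.5618
def W(v,s,z): return V*v+U*s+np.array([0,0,z])
def edges(s,o,zr):
    """scene-view columns of the plate's silhouette edges against prediction from the TCP -> shift along s (mm)"""
    p=np.array(o["tool_pos"]);v,ss,zo=p@V,p@U,p[2]-.0767
    g=cv2.cvtColor(s,cv2.COLOR_RGB2HSV)[...,1].astype(float)
    g=cv2.GaussianBlur(g,(3,3),0)
    for nm,dv,ds,sg in(("left -y",.005,-.032,1),("right +y",-.005,.032,-1)):
        out=[]
        for z in zr:
            q=proj("scene",W(v+dv,ss+ds,zo+z));r=int(round(q[1]));a=int(q[0])-5
            e=a+subedge(g[r,a:a+11],sg);
            j=proj("scene",W(v+dv,ss+ds+.001,zo+z))[0]-q[0];out.append((e-q[0])/j)
        print(nm,np.round(out,1),"median mm",round(float(np.median(out)),2))
E
python3 - <<'E'
from leaf import *
s=np.load("pics/scene3.npy");o=env.get_obs()
edges(s,o,np.arange(.026,.1,.006))
p=np.array(o["tool_pos"]);print("v,s",p@V,p@U)
# vertical check: plate bottom row & top row at +x face
# jamb right vertical edge (+y,-x)... and +y/+x corner
g=cv2.GaussianBlur(cv2.cvtColor(s,cv2.COLOR_RGB2GRAY),(3,3),0).astype(float)
for nm,dv,ds,sg in(("jamb right -x+y",-.03,.18,0),("jamb left +x-y",.03,-.075,0)):
    out=[]
    for z in np.arange(.02,.072,.006):
        q=proj("scene",W(V0+dv,S0+ds,z));r=int(round(q[1]));a=int(q[0])-6
        gr=abs(np.gradient(g[r,a:a+13]));e=a+np.argmax(gr)
        j=proj("scene",W(V0+dv,S0+ds+.001,z))[0]-q[0];out.append((e-q[0])/j)
    print(nm,np.round(out,1),np.median(out))
P=[proj("scene",W(V0,S0+y,.106)).round(1).tolist() for y in(-.0535,-.0235,0,.0235,.0555)];print(P)
zo=p[2]-.0767
print("pred leaf bottom/top +x face:",[proj("scene",W(p@V+.005,p@U+d,zo+z)).round(1).tolist() for d in(-.032,.032) for z in(.022,.1)])
k=[b for b in blobs(s,*BLUE) if 270<b[1][0]<300 and b[1][1]<190]
for st,ce,m in k:
    ct=cv2.findContours(m.astype(np.uint8),0,2)[0][0];print(st,cv2.approxPolyDP(ct,1,True)[:,0].tolist())
E
```

```text
left -y [ 3.4  3.9  4.1  3.2  3.3  3.2  3.4  2.6  3.5  3.2  0.6 -1.1 12.4] median mm 3.33
right +y [2.9 3.  2.8 2.5 2.6 3.1 3.5 3.4 3.5 3.6 3.7 3.6 1.5] median mm 3.14
v,s 0.5626994165566113 -0.11090310789512488
jamb right -x+y [-13.6 -13.6 -13.6 -13.7 -13.7 -13.7 -32.2 -27.6  -4.7] -13.677647951630902
jamb left +x-y [  1.8   2.7   3.7   4.6  -0.7   0.3  31.8  32.7 -39.6] 2.7443135015473157
[[280.8, 184.1], [286.0, 187.8], [290.2, 190.9], [294.5, 194.0], [300.6, 198.3]]
pred leaf bottom/top +x face: [[281.5, 166.6], [279.7, 144.0], [293.5, 174.6], [292.1, 151.5]]
[283, 147, 13, 27, 256] [[288, 147], [288, 155], [283, 155], [283, 166], [289, 172], [295, 173], [294, 151], [290, 147]]
```

Run:
```python
from leaf import *
s=np.load("pics/scene3.npy")
print("pred knob",proj("scene",W(V0,S0+.152,.136)),"per mm s",proj("scene",W(V0,S0+.153,.136))-proj("scene",W(V0,S0+.152,.136)))
print([b[:2] for b in blobs(s,*RED) if b[0][4]<150])
# stop plate top, z=.114, y=.168-.174: white blob
print("pred stop plate top corners",[proj("scene",W(V0+a,S0+b,.114)).round(1).tolist() for a in(-.01,.01) for b in(.168,.174)])
g=cv2.GaussianBlur(cv2.cvtColor(s,cv2.COLOR_RGB2GRAY),(3,3),0).astype(float)
# jamb +y/-x and +y/+x vertical corner columns: print gradient peaks for a few rows
for z in(.03,.045,.06):
    for dv in(-.03,.03):
        q=proj("scene",W(V0+dv,S0+.18,z));r=int(round(q[1]));a=int(q[0])-5
        print(z,dv,q.round(1),a,g[r,a:a+11].astype(int).tolist())
```

```text
pred knob [320.07420058 204.1163486 ] per mm s [0.2176747  0.15195236]
[([317, 200, 8, 10, 64], [320.1, 204.2])]
pred stop plate top corners [[326.3, 211.4], [327.6, 212.4], [321.0, 214.1], [322.3, 215.0]]
0.03 -0.03 [333.9 232.9] 328 [47, 48, 59, 87, 119, 135, 133, 126, 123, 122, 122]
0.03 0.03 [318.6 241.2] 313 [137, 137, 139, 142, 149, 164, 170, 150, 108, 68, 50]
0.045 -0.03 [334.  229.1] 328 [47, 48, 58, 84, 115, 132, 131, 125, 122, 122, 121]
0.045 0.03 [318.5 237.3] 313 [140, 139, 138, 141, 151, 166, 170, 145, 101, 62, 46]
0.06 -0.03 [334.  225.2] 329 [134, 116, 116, 131, 140, 135, 126, 121, 121, 121, 121]
0.06 0.03 [318.5 233.4] 313 [140, 139, 139, 140, 149, 164, 167, 143, 101, 64, 48]
```

Call:
step_arm([
  {"dp":[-2,-0.4,0],"dr":[0,0,0],"fingers":1},
  {"dp":[-2.2,-0.4,5],"dr":[0,0,0],"fingers":1},
  {"dp":[0,0,10],"dr":[0,0,0],"fingers":1},
  {"dp":[0,0,5],"dr":[0,0,0],"fingers":1},
  {"dp":[0,0,0],"dr":[0,0,0],"fingers":1},
])

```text
time_s: 17.27
tool_pos: [0.5465, -0.1712, 0.2166]
tool_rot: [-179.9, -0.0, 84.2]
force: [-0.2, -0.0, -5.6]
grip_width: 0.0094
grasp_force: 49.8
```

Run:
```python
from leaf import *
o=env.get_obs();p=np.array(o["tool_pos"]);print(o["time_s"],"v,s,z",p@V,p@U,p[2],o["tool_rot"])
s=env.read_camera("scene");np.save("pics/scene4.npy",s)
edges(s,o,np.arange(.026,.09,.006))
zo=p[2]-.0767
cv2.imwrite("pics/c5.png",cv2.resize(s[135:215,265:345],(560,560),interpolation=cv2.INTER_CUBIC)[:,:,::-1])
```

```text
17.275 v,s,z 0.5610011511986064 -0.11506897774415387 0.2166197102899699 [-1.79908067e+02 -2.56761829e-02  8.42212264e+01]
left -y [3.4 3.5 4.6 4.1 3.2 3.3 3.9 1.8 2.7 3.4 3. ] median mm 3.38
right +y [2.9 3.1 2.7 2.9 3.  3.1 3.3 3.4 3.4 3.1 3.5] median mm 3.09
```

View pics/c5.png

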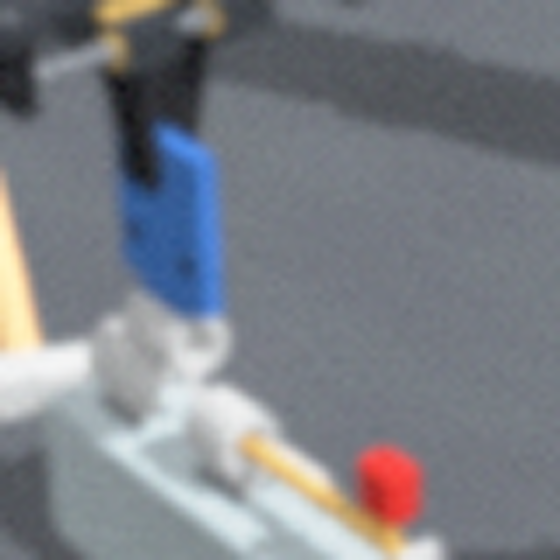

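The barrel hangs over the gap, with the plate vertical and the knob clear on the right. Lowering slowly.

Call:
step_arm([
  {"dp":[0,0.5,6],"dr":[0,0,0],"fingers":1},
  {"dp":[0,0,6],"dr":[0,0,0],"fingers":1},
  {"dp":[0,0,6],"dr":[0,0,0],"fingers":1},
  {"dp":[0,0,6],"dr":[0,0,0],"fingers":1},
  {"dp":[0,0,0],"dr":[0,0,0],"fingers":1},
])

```text
time_s: 17.95
tool_pos: [0.547, -0.1714, 0.1928]
tool_rot: [-179.9, -0.0, 84.2]
force: [-0.1, 1.1, -6.2]
grip_width: 0.0097
grasp_force: 49.8
```

Call:
step_arm([
  {"dp":[0,0,4],"dr":[0,0,0],"fingers":1},
  {"dp":[0,0,4],"dr":[0,0,0],"fingers":1},
  {"dp":[0,0,2],"dr":[0,0,0],"fingers":1},
  {"dp":[0,0,0],"dr":[0,0,0],"fingers":1},
  {"dp":[0,0,0],"dr":[0,0,0],"fingers":1},
])

```text
time_s: 18.58
tool_pos: [0.5476, -0.1714, 0.1837]
tool_rot: [180.0, 0.0, 84.2]
force: [1.1, 1.4, -6.5]
grip_width: 0.0098
grasp_force: 49.8
```

Inside the gap with no contact. Now a gentle feel of both sides to centre it.

Call:
step_arm([
  {"dp":[1,0,0],"dr":[0,0,0],"fingers":1},
  {"dp":[1,0,0],"dr":[0,0,0],"fingers":1},
  {"dp":[0.5,0,0],"dr":[0,0,0],"fingers":1},
  {"dp":[0,0,0],"dr":[0,0,0],"fingers":1},
  {"dp":[0,0,0],"dr":[0,0,0],"fingers":1},
])

```text
time_s: 19.2
tool_pos: [0.5477, -0.169, 0.1835]
tool_rot: [-180.0, 0.0, 84.2]
force: [-0.2, -0.4, -5.7]
grip_width: 0.0097
grasp_force: 49.8
```

Call:
step_arm([
  {"dp":[0.5,0,0],"dr":[0,0,0],"fingers":1},
  {"dp":[0.5,0,0],"dr":[0,0,0],"fingers":1},
  {"dp":[0,0,0],"dr":[0,0,0],"fingers":1},
  {"dp":[0,0,0],"dr":[0,0,0],"fingers":1},
  {"dp":[0,0,0],"dr":[0,0,0],"fingers":1},
])

```text
time_s: 19.82
tool_pos: [0.5479, -0.168, 0.1835]
tool_rot: [180.0, 0.0, 84.2]
force: [0.2, -0.6, -5.7]
grip_width: 0.0093
grasp_force: 49.8
```

Call:
step_arm([
  {"dp":[0.5,0,0],"dr":[0,0,0],"fingers":1},
  {"dp":[0.5,0,0],"dr":[0,0,0],"fingers":1},
  {"dp":[0,0,0],"dr":[0,0,0],"fingers":1},
  {"dp":[0,0,0],"dr":[0,0,0],"fingers":1},
  {"dp":[0,0,0],"dr":[0,0,0],"fingers":1},
])

```text
time_s: 20.45
tool_pos: [0.5479, -0.1672, 0.1836]
tool_rot: [-180.0, 0.0, 84.2]
force: [-0.3, -0.5, -4.6]
grip_width: 0.0098
grasp_force: 49.8
```

Call:
step_arm([
  {"dp":[0.5,0,0],"dr":[0,0,0],"fingers":1},
  {"dp":[0.5,0,0],"dr":[0,0,0],"fingers":1},
  {"dp":[0,0,0],"dr":[0,0,0],"fingers":1},
  {"dp":[0,0,0],"dr":[0,0,0],"fingers":1},
  {"dp":[0,0,0],"dr":[0,0,0],"fingers":1},
])

```text
time_s: 21.08
tool_pos: [0.548, -0.1667, 0.1837]
tool_rot: [180.0, 0.1, 84.2]
force: [-0.6, -4.8, -4.0]
grip_width: 0.0097
grasp_force: 49.8
```

Call:
step_arm([
  {"dp":[-2,0,0],"dr":[0,0,0],"fingers":1},
  {"dp":[-2,0,0],"dr":[0,0,0],"fingers":1},
  {"dp":[-2,0,0],"dr":[0,0,0],"fingers":1},
  {"dp":[-0.5,0,0],"dr":[0,0,0],"fingers":1},
  {"dp":[0,0,0],"dr":[0,0,0],"fingers":1},
])

```text
time_s: 21.7
tool_pos: [0.5474, -0.1721, 0.1835]
tool_rot: [-180.0, -0.0, 84.2]
force: [0.3, 0.2, -6.4]
grip_width: 0.0097
grasp_force: 49.8
```

Call:
step_arm([
  {"dp":[-0.5,0,0],"dr":[0,0,0],"fingers":1},
  {"dp":[-0.5,0,0],"dr":[0,0,0],"fingers":1},
  {"dp":[0,0,0],"dr":[0,0,0],"fingers":1},
  {"dp":[0,0,0],"dr":[0,0,0],"fingers":1},
  {"dp":[0,0,0],"dr":[0,0,0],"fingers":1},
])

```text
time_s: 22.32
tool_pos: [0.5473, -0.1734, 0.1835]
tool_rot: [-180.0, 0.0, 84.2]
force: [0.5, -0.4, -5.6]
grip_width: 0.0094
grasp_force: 49.8
```

Call:
step_arm([
  {"dp":[-0.5,0,0],"dr":[0,0,0],"fingers":1},
  {"dp":[-0.5,0,0],"dr":[0,0,0],"fingers":1},
  {"dp":[0,0,0],"dr":[0,0,0],"fingers":1},
  {"dp":[0,0,0],"dr":[0,0,0],"fingers":1},
  {"dp":[0,0,0],"dr":[0,0,0],"fingers":1},
])

```text
time_s: 22.95
tool_pos: [0.5472, -0.1743, 0.1836]
tool_rot: [-180.0, -0.0, 84.2]
force: [0.1, -0.0, -6.2]
grip_width: 0.0094
grasp_force: 49.8
```

Call:
step_arm([
  {"dp":[-0.5,0,0],"dr":[0,0,0],"fingers":1},
  {"dp":[-0.3,0,0],"dr":[0,0,0],"fingers":1},
  {"dp":[0,0,0],"dr":[0,0,0],"fingers":1},
  {"dp":[0,0,0],"dr":[0,0,0],"fingers":1},
  {"dp":[0,0,0],"dr":[0,0,0],"fingers":1},
])

```text
time_s: 23.58
tool_pos: [0.5472, -0.1747, 0.1836]
tool_rot: [180.0, -0.0, 84.2]
force: [-0.4, 2.3, -4.9]
grip_width: 0.0093
grasp_force: 49.8
```

Call:
step_arm([
  {"dp":[-0.5,0,0],"dr":[0,0,0],"fingers":1},
  {"dp":[0,0,0],"dr":[0,0,0],"fingers":1},
  {"dp":[0,0,0],"dr":[0,0,0],"fingers":1},
  {"dp":[0,0,0],"dr":[0,0,0],"fingers":1},
  {"dp":[0,0,0],"dr":[0,0,0],"fingers":1},
])

```text
time_s: 24.2
tool_pos: [0.5472, -0.1749, 0.1836]
tool_rot: [180.0, -0.0, 84.2]
force: [0.6, 5.2, -3.2]
grip_width: 0.0097
grasp_force: 49.8
```

Call:
step_arm([
  {"dp":[2,0,0],"dr":[0,0,0],"fingers":1},
  {"dp":[2,0,0],"dr":[0,0,0],"fingers":1},
  {"dp":[0.9,0,0.4],"dr":[0,0,0],"fingers":1},
  {"dp":[0,0,0],"dr":[0,0,0],"fingers":1},
  {"dp":[0,0,0],"dr":[0,0,0],"fingers":1},
])

```text
time_s: 24.82
tool_pos: [0.5474, -0.1713, 0.1831]
tool_rot: [-180.0, 0.0, 84.2]
force: [0.1, 0.3, -4.9]
grip_width: 0.0093
grasp_force: 49.8
```

Run:
```python
from leaf import *
o=env.get_obs();p=np.array(o["tool_pos"]);print(o["time_s"],"v,s,z",p@V,p@U,p[2],o["tool_rot"],o["force"].round(1))
s=env.read_camera("scene");np.save("pics/scene5.npy",s);t=env.read_camera("top");np.save("pics/top5.npy",t)
edges(s,o,np.arange(.026,.09,.006))
g=cv2.GaussianBlur(cv2.cvtColor(s,cv2.COLOR_RGB2HSV)[...,1].astype(float),(3,3),0)
v,ss,zo=p@V,p@U+.0032,p[2]-.0767
out=[]
for d in np.arange(.004,.031,.003):
    q=proj("scene",W(v-.005,ss+d,zo+.1));c=int(round(q[0]));r=q[1]+(c-q[0])*.6
    a=int(r)-5;e=a+subedge(g[a:a+11,c],1);out.append((r-e)/.31)
print("top edge dz mm",np.round(out,1))
# knob top silhouette check of z bias
g2=cv2.GaussianBlur((s[...,0].astype(float)-s[...,1]),(3,3),0)
q=proj("scene",W(V0,S0+.152,.136));print("knob pred",q,[b[1] for b in blobs(s,*RED) if b[0][4]<150])
a=cv2.resize(s[140:220,265:345],(560,560),interpolation=cv2.INTER_CUBIC)
cv2.imwrite("pics/c6.png",a[:,:,::-1])
```

```text
24.825 v,s,z 0.5619531770953219 -0.11511834380885973 0.18306038173264194 [-1.79994938e+02  3.27734839e-02  8.41917563e+01] [ 0.1  0.3 -4.9]
left -y [ 6.2  4.6  4.7  3.   2.8  2.9  3.8  3.7 -1.1 -0.5  0.5] median mm 3.04
right +y [2.3 3.  3.2 2.7 2.8 2.7 2.6 3.  3.5 3.2 3.2] median mm 2.99
top edge dz mm [3.6 3.9 3.6 3.7 2.6 2.7 1.8 1.9 2. ]
knob pred [320.07420058 204.1163486 ] [[320.2, 204.2]]
```

View pics/c6.png

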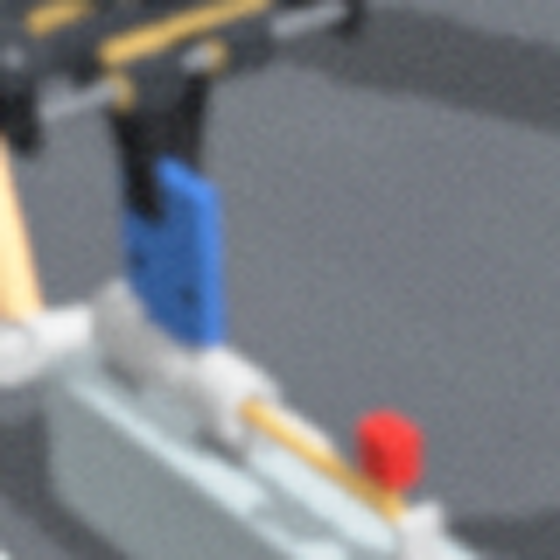

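The leaf sits in the gap, upright and centred. The camera's top edge hints the height may be 2 mm off, so I check it with a light touch down on the block, 10 mm below.

Call:
step_arm([
  {"dp":[0,0,2],"dr":[0,0,0],"fingers":1},
  {"dp":[0,0,3],"dr":[0,0,0],"fingers":1},
  {"dp":[0,0,2.5],"dr":[0,0,0],"fingers":1},
  {"dp":[0,0,0.5],"dr":[0,0,0],"fingers":1},
  {"dp":[0,0,0],"dr":[0,0,0],"fingers":1},
])

```text
time_s: 25.55
tool_pos: [0.5477, -0.1709, 0.1762]
tool_rot: [180.0, 0.0, 84.2]
force: [-3.9, 0.4, 5.4]
grip_width: 0.0099
grasp_force: 49.9
```

Call:
step_arm([
  {"dp":[0,0,0.5],"dr":[0,0,0],"fingers":1},
  {"dp":[0,0,0.5],"dr":[0,0,0],"fingers":1},
  {"dp":[0,0,0.5],"dr":[0,0,0],"fingers":1},
  {"dp":[0,0,0],"dr":[0,0,0],"fingers":1},
  {"dp":[0,0,0],"dr":[0,0,0],"fingers":1},
])

```text
time_s: 26.18
tool_pos: [0.5479, -0.1709, 0.1762]
tool_rot: [179.9, 0.1, 84.2]
force: [-5.1, 1.3, 12.8]
grip_width: 0.0095
grasp_force: 50.0
```

Call:
step_arm([
  {"dp":[0,0,0.5],"dr":[0,0,0],"fingers":1},
  {"dp":[0,0,0.3],"dr":[0,0,0],"fingers":1},
  {"dp":[0,0,0],"dr":[0,0,0],"fingers":1},
  {"dp":[0,0,0],"dr":[0,0,0],"fingers":1},
  {"dp":[0,0,0],"dr":[0,0,0],"fingers":1},
])

```text
time_s: 26.8
tool_pos: [0.548, -0.1709, 0.1761]
tool_rot: [179.9, 0.1, 84.2]
force: [-7.6, 2.0, 14.8]
grip_width: 0.0095
grasp_force: 50.1
```

The touch came 6.9 mm down: the plate shoulders (22 mm above the barrel centre) met the knuckle tops, which have 6 mm of clearance when aligned. That puts the aligned TCP at z = 0.1823. Raise back.

Call:
step_arm([
  {"dp":[0,0,-3],"dr":[0,0,0],"fingers":1},
  {"dp":[0,0,-3],"dr":[0,0,0],"fingers":1},
  {"dp":[0,0,-2.5],"dr":[0,0,0],"fingers":1},
  {"dp":[0,0,-1],"dr":[0,0,0],"fingers":1},
  {"dp":[0,0,0],"dr":[0,0,0],"fingers":1},
])

```text
time_s: 27.42
tool_pos: [0.5476, -0.1708, 0.1821]
tool_rot: [-180.0, -0.0, 84.2]
force: [0.3, 0.8, -5.8]
grip_width: 0.0097
grasp_force: 49.8
```

Call:
step_arm([
  {"dp":[0,0,0],"dr":[0,0,0],"fingers":1},
  {"dp":[0,0,0],"dr":[0,0,0],"fingers":1},
  {"dp":[0,0,0],"dr":[0,0,0],"fingers":1},
  {"dp":[0,0,0],"dr":[0,0,0],"fingers":1},
  {"dp":[0,0,0],"dr":[0,0,0],"fingers":1},
])

```text
time_s: 28.05
tool_pos: [0.5475, -0.1708, 0.1824]
tool_rot: [-180.0, 0.0, 84.2]
force: [0.2, 0.3, -5.9]
grip_width: 0.0098
grasp_force: 49.8
```

Run:
```python
from leaf import *
L=[]
for i in range(6):
    s=env.read_camera("scene");o=env.get_obs();p=np.array(o["tool_pos"]);L.append([p@V,p@U,p[2],*o["tool_rot"]])
print(o["time_s"],np.mean(L,0)[:3].round(5),np.std(L,0)[:3],np.array(L)[-1,3:],o["force"].round(1))
edges(s,o,np.arange(.026,.09,.006))
```

```text
28.35 [ 0.56203 -0.11463  0.18235] [1.03328152e-05 1.30627086e-05 1.27144146e-05] [1.79997663e+02 5.02324723e-03 8.42146779e+01] [-0.4 -0.3 -6.2]
left -y [ 7.   5.8  4.7  2.3  2.7  2.9  3.8  4.  -0.7 -1.3  0.1] median mm 2.85
right +y [2.3 2.5 2.8 2.5 2.5 2.9 2.7 2.7 3.  3.3 3.4] median mm 2.74
```

```bash
python3 -c "
from cell import env
print(env.sign_off())"
```

```text
the job is handed in; nothing more can be done
None
```

The job is handed in at about 28 s. The pin is out at its end stop, and the blue leaf is held still and upright in the gap, lined up by measurement to about 1 mm and not touching the jamb.

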